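# Gauge the gap under the clamp bar

### The arm

A 6-joint arm with a two-finger parallel gripper is mounted at the origin on the work surface; the furniture and walls round the work are solid. World frame = base frame: x ahead of the robot, y to its left, z up, the work surface at z = 0. Lengths are in mm, angles in rad, forces in N, time in s.
With the tool pointing down it reaches from about 275 to 750 mm from the base axis. Payload 10.2 kg.
Tool frame: the origin (TCP) lies between the finger pads; the fingertips stand 17 mm ahead of it and the grasp point (between the pads) lies 2 mm behind it; z points along the fingers, y is the line along which they close (so a half turn about z gives the same grasp; the last joint's range is limited). The gripper opens to 85 mm and grips with 20 to 120 N. Pads are 22 mm wide; open, the fingers measure 114 mm over their backs; the gripper's body (76 mm by 85 mm) begins 54 mm behind the grasp point. The pads swing forward as they close: fully open they stand 13 mm farther back than shut.
Start: joints at [-1.473, 0.313, 1.498, -0, 1.331, -0.223], TCP at [165.533, -498.227, 214.094] pointing down, gripper open.
Joint ranges: [-2.94, 2.94], [-0.97, 2.17], [0.19, 2.56], [-1.23, 4.37], [0.02, 3.11], [-2.88, 2.88]. Speed limits (rad/s): [2.39, 2.39, 3.01, 3.14, 3.14, 3.14].

### API

Orientations are given as a unit quaternion [w, x, y, z].
In Python, from rig import * gives the robot as it stands.
- The arm moves only by the tool step_arm, never from a script. Its argument "commands" is text: rows parted by semicolons, each of 7 numbers parted by spaces: the opening, from 0 (shut) to 1 (fully open), then the shift along the tool's x, y, z in cm, then the turn, a rotation vector about the tool's x, y, z in rad. In form: hand x y z rx ry rz; .... A call has 1 to 20 rows; each row is the pose to reach, as a shift and turn from the pose commanded when the call began, along the tool's axes at that moment; what a row does not reach only later rows make up. A row lasts 1/12 s, in which the tool goes at most 41.7 mm and 7.16 degrees, less where a joint would pass 70% of its speed; a pose out of reach is approached as far as the arm can. A call with a gripper value outside its range is refused whole. The fingers move at their own pace and stop on an object; "newtons" is the grip in N (left out, the last holds). Time passes only in rows, so rows that repeat a pose let the fingers close. It gives the time, the measured TCP pose, the force, the opening and the grip force at its end, in the units of the state.
- sense(): the state, without advancing time (a new reading comes with each control period).
- capture(name): name is "scene" or "top"; returns the picture (400x640x3 uint8, red, green, blue); there is no depth.
- camera_model(name): a dict with "mtx" (3x3 intrinsics, pixels), "k1" (the pictures are not rectified: a ray, as slopes to the right and down, at radius r is drawn at 1 + k1 r^2 times it, then the intrinsics apply), "eye" and "rotation" of the camera in the world. Camera axes: x right, y down, z forward; pixel columns grow to the right and rows downward; lengths in mm; the calibration is good to about 2 mm. A picture is of the moment at which its call begins. camera_model takes no time and is no camera call.
- finish_job(): hands the job in; it is judged then, once.
Trained networks look in the newest picture that a camera, given by its name, has taken for a name from the list of things; names that differ only in an ending like _2 or _b are one class to them, and where a whole thing is asked for, a point or a joint stands for the part that bears it (a point fixed in the world has none). Each returns a list of dicts, best first, with "score" (0 to 1); they miss things now and then, are a little off and sometimes report something else, mostly with a low value. They report only what shows in the picture. A call takes as long as a camera call. They do not tell look-alikes from the thing itself.
- search_frame(camera, label): "rect" ([centre column, centre row, width, height] in pixels, round what is visible of it).
- trace(camera, label): "mask" (400x640 bool, what is visible of it) and "rect" ([centre column, centre row, width, height] in pixels, round what is visible of it).
- spot_point(camera, label): "xy" ([column, row] in pixels: a listed point, or the origin of a listed thing).
The state is a dict: "time_s": time; "joints": joint angles; "dq": joint speeds; "tau": joint torques, N m; "eef_pos": TCP position; "ee_rot": TCP orientation; "force": force on the tool from outside, world axes, zero at the start; "wrist_torque": the same for the moment, N m; "grip_width": opening from 0.0 (shut) to 1.0 (fully open); "grip_force": force on a finger pad.
Only numpy, scipy, OpenCV 4.12 (cv2) and the standard library are available. Lean on these libraries where they do the work, as an engineer would, in place of code of your own. Each camera call takes 0.05 s, during which the arm holds its last target. There are 200 camera calls.

### The job

Find the gap under the clamp bar with the gauge leaves: the thinnest (yellow) one already goes through, so try the next thicker ones from the grey board in order, blue, then red, sliding each flat on the wooden bed under the bar from the robot's side, beside the last, until its nose comes out on the far side, and leave it there if it goes. When a leaf binds against the bar, do not force it: lay it back on the grey board, flat and released, and stop, with any thicker leaf left on the board and the leaves that went through left under the bar. Do not knock the white bottle.

Things in the scene. Friction and masses are not known exactly. Their poses are not given: they have to be found in the camera images.
- thin_knob (a point): Point to grasp on the thin gauge leaf: flat aluminium blade 130 x 32 mm, 6 mm thick, with an upright square yellow knob (16 x 16 mm, 44 mm tall) near its tail. The point is on the knob's axis, 26 mm above the blade's upper face, 32 mm above the leaf's underside. x points along the blade from knob to nose, z up.
- thin_nose (a point): Middle of the nose (front end) of the thin (yellow) leaf, half-way up its 6 mm thickness, 115 mm ahead of the knob's axis along the leaf.
- leaf_thin: The thin (yellow) leaf itself, 70 g; origin under the middle of its blade, 50 mm ahead of the knob's axis, x towards the nose.
- middle_knob (a point): Point to grasp on the middle gauge leaf: flat aluminium blade 130 x 32 mm, 10 mm thick, with an upright square blue knob (16 x 16 mm, 44 mm tall) near its tail. The point is on the knob's axis, 26 mm above the blade's upper face, 36 mm above the leaf's underside. x points along the blade from knob to nose, z up.
- middle_nose (a point): Middle of the nose (front end) of the middle (blue) leaf, half-way up its 10 mm thickness, 115 mm ahead of the knob's axis along the leaf.
- leaf_middle: The middle (blue) leaf itself, 70 g; origin under the middle of its blade, 50 mm ahead of the knob's axis, x towards the nose.
- thick_knob (a point): Point to grasp on the thick gauge leaf: flat aluminium blade 130 x 32 mm, 14 mm thick, with an upright square red knob (16 x 16 mm, 44 mm tall) near its tail. The point is on the knob's axis, 26 mm above the blade's upper face, 40 mm above the leaf's underside. x points along the blade from knob to nose, z up.
- thick_nose (a point): Middle of the nose (front end) of the thick (red) leaf, half-way up its 14 mm thickness, 115 mm ahead of the knob's axis along the leaf.
- leaf_thick: The thick (red) leaf itself, 70 g; origin under the middle of its blade, 50 mm ahead of the knob's axis, x towards the nose.
- bar: Aluminium clamp bar fixed across the wooden bed; origin mid upper face. x points away from the robot's side (front face -10 mm, back face +10 mm), y along the bar. Leaves slide under along +x, flat on the bed. Clear opening y -89 to +89 mm; yellow starts through it at y about +53; posts with black nuts at +-108 mm, at most 80 mm high. Lower edges rounded (4 mm). The gap is 7 to 12.5 mm, not to be had from this point.
- clamp_bed: Wooden bed of the clamp, fixed: 210 x 260 mm, its upper face 10 mm above the table, reaching from 155 mm in front of the middle of the bar to 55 mm behind it. Origin on the table below the middle of the bar, axes as the bar.
- grey_board: Grey board, 197 mm (its x) by 255 mm (its y) and 7 mm thick, fixed to the table, on which the blue and red leaves lie at the start side by side in either order, 80 mm or more apart, noses pointing away from the robot. Origin at the middle of its underside.
- white_bottle: Bystander: small white bottle with dark cap, 49 mm across, 114 mm tall, standing; origin under its middle.
Not all that is in view belongs to the job. What is shaped like the leaf_thick but pink is not meant.

How it is judged:
By the outcome, as a careful person would: the job done as asked, in the order asked, and still so for the second after the job is handed in, with the robot touching nothing.
It also fails if it takes over 67 s, if anything falls off the work surface, if the arm or the gripper's body presses on something with over 40 N, if the wrist force passes 120 N, or if a joint passes its speed limit or range.

## Working session

There is one attempt and no reset: what is moved stays moved. The work goes in short steps, Python scripts to look and compute and a tool call to move; the robot and the scene stay as the last step left them, time stands still between calls to the robot, and variables do not carry over. Pictures are saved under pics/ and viewed, at most 10 in all, crops included, and the job is handed in when it is done.

Besides the shell and the picture viewer there is one more tool, called after "Emit:" as a command line: name --argument value ..., lists and objects as JSON in quotes. step_arm: Moves the arm, as the interface text tells. Its arguments: {"type":"object","properties":{"commands":{"type":"string"},"newtons":{"type":"number"}},"required":["commands"]}

```bash
mkdir -p pics; ls; cat > h.py <<'E'
from rig import *
import numpy as np, cv2
def ray(cam,px):
    m=camera_model(cam);K=np.array(m["mtx"]);R=np.array(m["rotation"]);e=np.array(m["eye"])
    d=np.array([(px[0]-K[0,2])/K[0,0],(px[1]-K[1,2])/K[1,1]]);u=d.copy()
    for _ in range(20): u=d/(1+m["k1"]*(u@u))
    return e,R@np.array([u[0],u[1],1])
def at(cam,px,z):
    e,d=ray(cam,px);return e+d*(z-e[2])/d[2]
def proj(cam,p):
    m=camera_model(cam);K=np.array(m["mtx"]);R=np.array(m["rotation"]);e=np.array(m["eye"])
    c=R.T@(np.array(p,float)-e);u=c[:2]/c[2];u=u*(1+m["k1"]*(u@u))
    return [K[0,0]*u[0]+K[0,2],K[1,1]*u[1]+K[1,2]]
E
python3 - <<'E'
from h import *
np.set_printoptions(precision=1,suppress=True)
for c in("scene","top"):
    im=capture(c);cv2.imwrite(f"pics/{c}0.png",im[:,:,::-1])
    m=camera_model(c);print(c,m["eye"],np.array(m["rotation"]).round(2).tolist())
H=dict(thin_knob=48,thin_nose=13,middle_knob=43,middle_nose=12,thick_knob=47,thick_nose=14,bar=30,clamp_bed=0,grey_board=0,white_bottle=0)
for n,z in H.items():
    for c in("scene","top"):
        for r in spot_point(c,n)[:3]:
            print(n,c,round(r["score"],2),np.array(r["xy"]),at(c,r["xy"],z))
s=sense();print(s["time_s"],s["ee_rot"],s["force"])
E
```

```text
pics
scene [ 50.2 750.5 788. ] [0.11, -0.21, 0.87, -0.43]
top [ 375.   -96.5 1673.5] [0.02, -0.7, 0.71, -0.03]Traceback (most recent call last):
  File "<stdin>", line 10, in <module>
  File "h.py", line 9, in at
    e,d=ray(cam,px);return e+d*(z-e[2])/d[2]
        ~~~^^^^^^^^
  File "h.py", line 7, in ray
    return e,R@np.array([u[0],u[1],1])
             ~^~~~~~~~~~~~~~~~~~~~~~~~
ValueError: matmul: Input operand 1 has a mismatch in its core dimension 0, with gufunc signature (n?,k),(k,m?)->(n?,m?) (size 3 is different from 4)
```

```bash
sed -i 's/R=np.array(m\["rotation"\])/R=q2R(m["rotation"])/; 2a from scipy.spatial.transform import Rotation as Ro\ndef q2R(q): return Ro.from_quat([q[1],q[2],q[3],q[0]]).as_matrix()' h.py
python3 - <<'E'
from h import *
np.set_printoptions(precision=1,suppress=True)
for c in("scene","top"):
    im=capture(c)
H=dict(thin_knob=42,thin_nose=13,middle_knob=43,middle_nose=12,thick_knob=47,thick_nose=14,bar=50,clamp_bed=0,grey_board=0,white_bottle=0)
for n,z in H.items():
    for c in("scene","top"):
        for r in spot_point(c,n)[:3]:
            print(n,c,round(r["score"],2),np.array(r["xy"]),at(c,r["xy"],z))
s=sense();print(s["time_s"],s["ee_rot"],s["force"])
E
```

```text
thin_knob scene 0.84 [259.5 258.6] [526.9 203.1  42. ]
thin_knob scene 0.23 [312.6 178.6] [ 573.5 -184.6   42. ]
thin_knob top 0.52 [224.4 190.2] [546.3 190.3  42. ]
thin_nose scene 0.96 [233.6 247.1] [637.4 177.5  13. ]
thin_nose top 0.76 [224. 164.] [641.5 196.3  13. ]
middle_knob top 0.66 [227.  162.8] [640.7 180.7  43. ]
middle_knob top 0.65 [350.8 207.4] [ 479.5 -241.6   43. ]
middle_nose scene 0.64 [314.9 176.5] [ 593.3 -237.3   12. ]
middle_nose top 0.92 [347.8 174.6] [ 597.  -236.6   12. ]
middle_nose top 0.29 [243.5 166.8] [630.7 128.4  12. ]
thick_knob scene 0.74 [334.1 192. ] [ 472.3 -141.7   47. ]
thick_knob scene 0.48 [408.3 139.4] [ 357.6 -577.2   47. ]
thick_knob top 0.8 [458.5 242.6] [ 352.9 -604.5   47. ]
thick_knob top 0.77 [322.3 211.8] [ 465.9 -143.6   47. ]
thick_nose scene 0.79 [298.5 190.5] [ 603.3 -137.    14. ]
thick_nose scene 0.48 [437.2 151.6] [ 242.  -591.2   14. ]
thick_nose top 0.9 [320.3 177.4] [ 588.5 -139.9   14. ]
thick_nose top 0.87 [453.  273.7] [ 245.9 -591.3   14. ]
bar scene 0.78 [248.9 231.4] [608.5 134.8  50. ]
bar top 0.84 [243.2 166.8] [624.9 124.3  50. ]
clamp_bed scene 0.59 [244.7 241.1] [632.9 133.2   0. ]
clamp_bed scene 0.42 [312.3 179.3] [ 601.9 -232.9    0. ]
clamp_bed top 0.78 [242.7 168.8] [625.5 132.9   0. ]
grey_board top 0.96 [340.3 205.6] [ 489.3 -208.7    0. ]
white_bottle top 0.66 [320.7 198.2] [ 516.6 -140.2    0. ]
white_bottle top 0.6 [176.8 236.4] [391.9 363.3   0. ]
1.25 [-0.   1.   0.2  0. ] [ 0.4 -0.3 -0.4]
```

View pics/scene0.png

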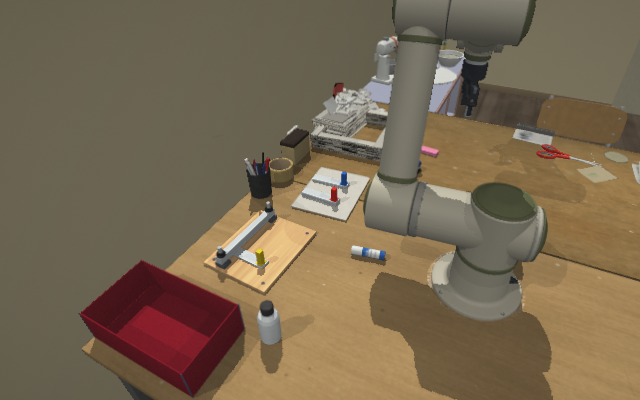

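View pics/top0.png

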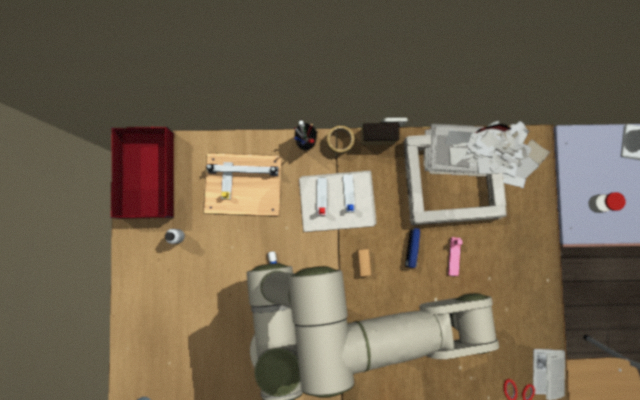

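```bash
cat > seg.py <<'E'
from h import *
np.set_printoptions(precision=1,suppress=True)
def tri(pa,pb):
    (e1,d1),(e2,d2)=ray("scene",pa),ray("top",pb)
    d1=d1/np.linalg.norm(d1);d2=d2/np.linalg.norm(d2)
    s=np.linalg.lstsq(np.c_[d1,-d2],e2-e1,rcond=None)[0]
    a,b=e1+s[0]*d1,e2+s[1]*d2
    return (a+b)/2,np.linalg.norm(a-b)
def knobpx(im,col,near):
    h=cv2.cvtColor(im,cv2.COLOR_RGB2HSV).astype(int);H,S,V=h[...,0],h[...,1],h[...,2]
    m={"red":((H<8)|(H>172))&(S>150)&(V>70),"blue":(H>105)&(H<130)&(S>130)&(V>50),"yellow":(H>22)&(H<34)&(S>170)&(V>90)}[col]
    yy,xx=np.mgrid[:400,:640];m&=(abs(xx-near[0])<14)&(abs(yy-near[1])<14)
    return np.array([xx[m].mean(),yy[m].mean()]),m.sum()
E
python3 - <<'E'
from seg import *
a,b=[cv2.imread(f"pics/{c}0.png")[:,:,::-1].copy() for c in("scene","top")]
for col,na,nb,z in(("red",(334,193),(322,211),43),("blue",(344,178),(351,208),39),("yellow",(260,257),(224,193),38)):
    pa,n1=knobpx(a,col,na);pb,n2=knobpx(b,col,nb)
    print(col,pa,n1,pb,n2,at("scene",pa,z),at("top",pb,z),*tri(pa,pb))
print("bar",tri([248.9,231.4],[243.2,166.8]))
t=cv2.resize(b[145:240,195:385],(800,400),interpolation=cv2.INTER_CUBIC)
s=cv2.resize(a[160:300,195:380],(793,600),interpolation=cv2.INTER_CUBIC)
cv2.imwrite("pics/tc.png",t[:,:,::-1]);cv2.imwrite("pics/sc.png",s[:,:,::-1])
E
```

```text
red [333.6 194. ] 85 [321.6 210.1] 19 [ 471.4 -136.1   43. ] [ 472.  -141.3   43. ] [ 472.9 -141.1   39. ] 1.5049768058511195
blue [343.6 178.9] 65 [350. 207.] 25 [ 479.5 -232.4   39. ] [ 481.2 -239.3   39. ] [ 482.1 -239.5   33.7] 1.1396908756191604
yellow [260.  256.9] 108 [225.7 194.7] 3 [531.8 194.5  38. ] [531.3 186.7  38. ] [533.8 189.   31.7] 4.414349945733831
bar (array([623.6, 124.1,  35.5]), np.float64(8.213075221323635))
```

View pics/tc.png

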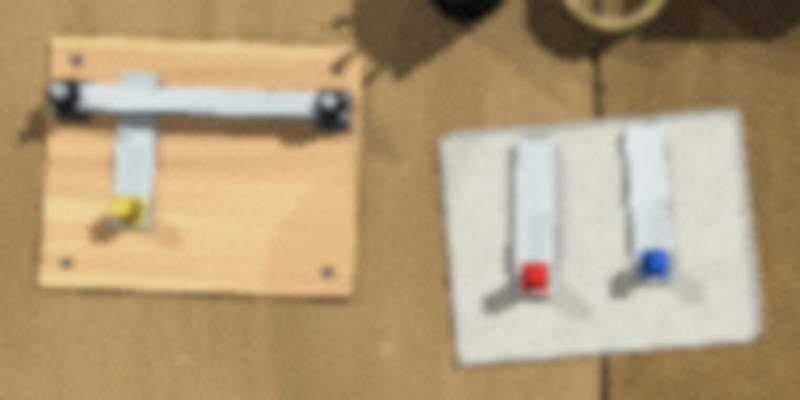

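View pics/sc.png

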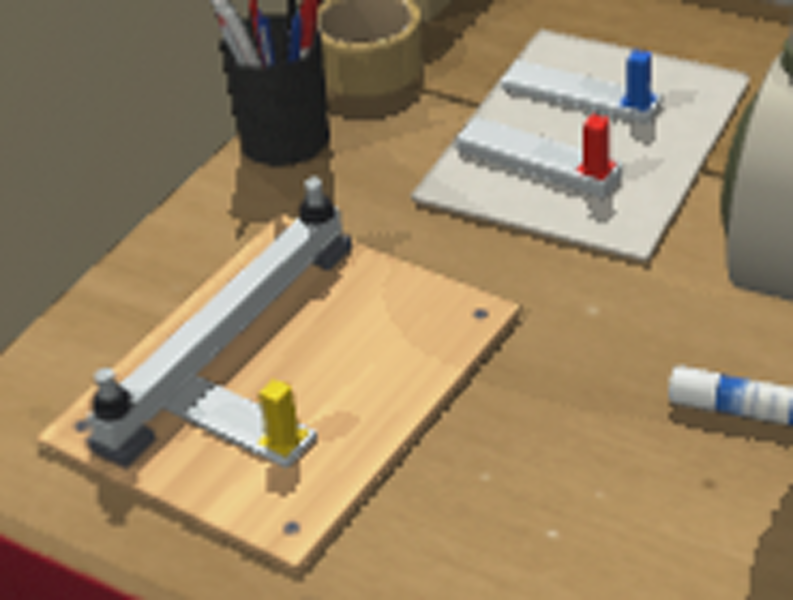

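```bash
python3 - <<'E'
from seg import *
from scipy.optimize import least_squares
T=lambda x,y:np.array([(x+.5)/800*190-.5+195,(y+.5)/400*95-.5+145])
S=lambda x,y:np.array([(x+.5)/793*185-.5+195,(y+.5)/600*140-.5+160])
def fit(loc,z,top,sc):
    obs=[("top",l,T(*p)) for l,p in zip(loc,top) if p]+[("scene",l,S(*p)) for l,p in zip(loc,sc) if p]
    def f(v):
        c,s=np.cos(v[2]),np.sin(v[2])
        return np.concatenate([np.array(proj(cm,[v[0]+c*l[0]-s*l[1],v[1]+s*l[0]+c*l[1],z]))-p for cm,l,p in obs])
    r=least_squares(f,[500,0,0]);print(r.x[:2],"yaw",r.x[2].round(3),r.fun)
fit([(55,130),(55,-130),(-155,-130),(-155,130)],10,[(53,38),(362,48),(354,297),(39,286)],[(40,440),None,(520,305),(297,570)])
L=[(97.5,127),(97.5,-127),(-98,-127),(-98,127)]
fit(L,7,[(440,138),(741,110),(762,335),(460,364)],[(414,198),(542,30),(750,75),(647,264)])
def p(n,x,y,z):print(n,at("top",T(x,y),z))
p("rednose",535,137,21);p("redknob",535,276,65);p("bluenose",644,126,17);p("blueknob",656,263,61)
p("yelnose",140,73,16);p("yelknob",126,210,60);p("nutL",66,97,60);p("nutR",332,107,60)
E
```

```text
[619.5 131.2] yaw -0.052 [-0.8 -0.4 -0.1 -0.2 -0.5  0.3 -0.5  0.4 -0.7 -0.7  0.7 -0.2  0.6 -0.9]
[ 505.6 -196.5] yaw 0.071 [-0.8 -0.9 -0.4 -0.5  0.   1.3 -0.7  0.9 -1.3 -0.6 -0.7 -1.1  1.1 -0.7
  0.9 -1.3]
rednose [ 588.4 -144.5   21. ]
redknob [ 470.5 -141.1   65. ]
bluenose [ 596.5 -235.4   17. ]
blueknob [ 479.4 -238.8   61. ]
yelnose [648.  182.2  16. ]
yelknob [529.8 186.7  60. ]
nutL [622.2 234.4  60. ]
nutR [610.6  20.3  60. ]
```

```bash
cat > d.py <<'E'
import sys
from h import *
def go(*tg):
    s=sense();p=np.array(s["eef_pos"]);R=q2R(s["ee_rot"]);print("t",round(s["time_s"],2),"pos",p.round(1),"yaw",np.arctan2(R[1,0],R[0,0]).round(4),"z",R[:,2].round(3),"F",np.array(s["force"]).round(1),"w",round(s["grip_width"],3),round(s["grip_force"],1))
    for x,y,z,yaw in tg:
        Rt=np.array([[np.cos(yaw),np.sin(yaw),0],[np.sin(yaw),-np.cos(yaw),0],[0,0,-1]])
        print((R.T@(np.array([x,y,z])-p)/10).round(2),Ro.from_matrix(R.T@Rt).as_rotvec().round(3))
if __name__=="__main__":
    a=list(map(float,sys.argv[1:]));go(*[a[i:i+4] for i in range(0,len(a),4)])
E
python3 d.py 480.5 -239 120 0.03 480.5 -239 41 .03
```

```text
t 1.25 pos [ 165.5 -498.2  214.1] yaw 0.3208 z [ 0.  0. -1.] F [ 0.4 -0.3 -0.4] w 1.003 0.0
[ 38.06 -14.67   9.41] [-0.    -0.     0.291]
[ 38.06 -14.67  17.31] [-0.    -0.     0.291]
```

Emit:
step_arm --commands "0.6 4 -1.5 0 0 0 0.07; 0.6 8 -3.1 0 0 0 0.15; 0.6 12 -4.6 1 0 0 0.22; 0.6 16 -6.2 2 0 0 0.291; 0.6 20 -7.7 3 0 0 0.291; 0.6 24 -9.2 4 0 0 0.291; 0.6 28 -10.8 5.5 0 0 0.291; 0.6 32 -12.3 7 0 0 0.291; 0.6 35 -13.5 8.5 0 0 0.291; 0.6 38.06 -14.67 9.4 0 0 0.291; 0.6 38.06 -14.67 9.4 0 0 0.291; 0.6 38.06 -14.67 9.4 0 0 0.291; 0.6 38.06 -14.67 9.4 0 0 0.291; 0.6 38.06 -14.67 9.4 0 0 0.291" --newtons 40

```text
time_s: 2.42
eef_pos: [479.9, -240.2, 120.7]
ee_rot: [0.0, 1.0, 0.014, 0.0]
force: [0.3, -0.4, 0.1]
grip_width: 0.598
grip_force: 0.0
```

```bash
python3 d.py 480.5 -239 41 .03; python3 - <<'E'
from h import *
a=capture("scene");b=capture("top")
A=cv2.resize(a[100:280,240:440],(600,540));B=cv2.resize(b[140:240,290:390],(200,200))
A[:200,400:]=B
cv2.imwrite("pics/p1.png",A[:,:,::-1])
E
```

```text
t 2.42 pos [ 479.9 -240.2  120.7] yaw 0.0284 z [ 0.001 -0.001 -1.   ] F [ 0.3 -0.4  0.1] w 0.598 0.0
[ 0.06 -0.12  7.97] [ 0.001 -0.001 -0.002]
```

View pics/p1.png

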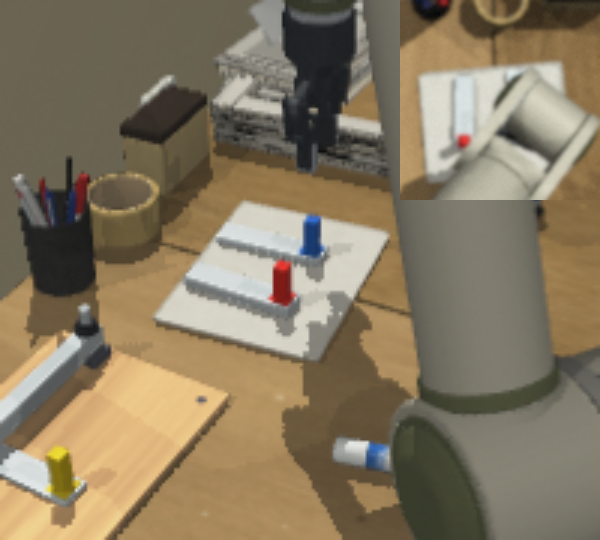

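Emit:
step_arm --commands "0.6 0 -0.1 3 0 0 0; 0.6 0 -0.1 5 0 0 0; 0.6 0 -0.1 7 0 0 0; 0.6 0 -0.1 7.9 0 0 0; 0.6 0 -0.1 7.9 0 0 0; 0.6 0 -0.1 7.9 0 0 0; 0 0 -0.1 7.9 0 0 0; 0 0 -0.1 7.9 0 0 0; 0 0 -0.1 7.9 0 0 0; 0 0 -0.1 7.9 0 0 0; 0 0 -0.1 7.9 0 0 0; 0 0 -0.1 7.9 0 0 0" --newtons 40

```text
time_s: 3.52
eef_pos: [480.8, -238.6, 42.0]
ee_rot: [0.001, 1.0, 0.015, 0.001]
force: [-1.4, -1.6, 6.5]
grip_width: 0.151
grip_force: 39.2
```

```bash
python3 d.py 478 137 100 -.053 478 137 45 -.053
```

```text
t 3.52 pos [ 480.8 -238.6   42. ] yaw 0.0299 z [ 0.001 -0.001 -1.   ] F [-1.4 -1.6  6.5] w 0.151 39.2
[  0.85 -37.54  -5.85] [ 0.001 -0.001  0.083]
[  0.84 -37.55  -0.35] [ 0.001 -0.001  0.083]
```

Emit:
step_arm --commands "0 0 0 -2 0 0 0; 0 0 0 -5 0 0 0; 0 0 0 -8 0 0 0; 0 0 0 -8 0 0 0; 0 0 0 -8 0 0 0; 0 0 0 -8 0 0 0"

```text
time_s: 4.02
eef_pos: [480.0, -237.6, 120.4]
ee_rot: [-0.0, 1.0, 0.015, -0.0]
force: [-0.1, 0.7, -0.6]
grip_width: 0.152
grip_force: 39.0
```

```bash
python3 d.py 478 137 120 -.053; python3 - <<'E'
from seg import *
a=capture("scene")
cv2.imwrite("pics/p2.png",cv2.resize(a[100:250,240:440],(800,600))[:,:,::-1])
E
```

```text
t 4.02 pos [ 480.  -237.6  120.4] yaw 0.0298 z [-0.001  0.001 -1.   ] F [-0.1  0.7 -0.6] w 0.152 39.0
[  0.91 -37.45   0.07] [-0.001  0.001  0.083]
```

View pics/p2.png

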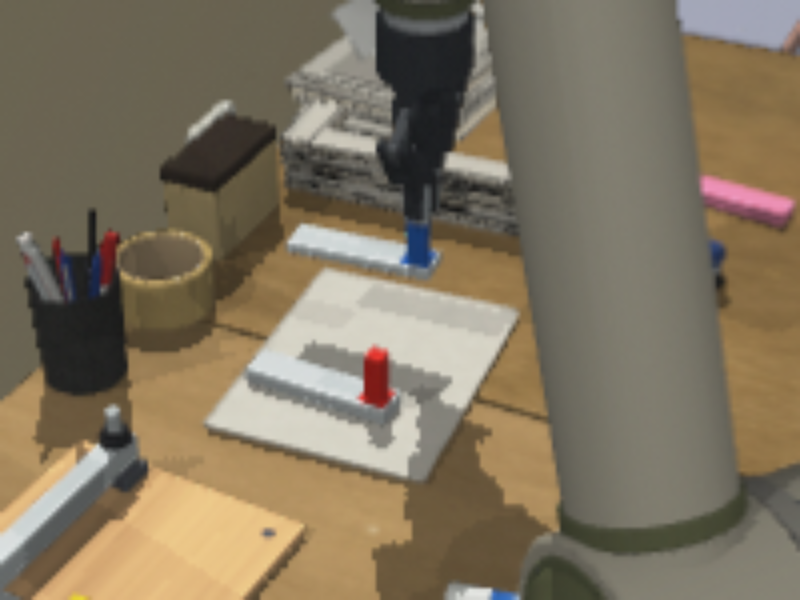

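Emit:
step_arm --commands "0 0 -2 -1 0 0 0.02; 0 0 -5 -2 0 0 0.04; 0 0 -8.5 -2 0 0 0.06; 0 0 -12 -2 0 0 0.083; 0 0 -15.5 -2 0 0 0.083; 0 0 -19 -2 0 0 0.083; 0 0 -22.5 -2 0 0 0.083; 0 0.2 -26 -2 0 0 0.083; 0 0.4 -29.5 -2 0 0 0.083; 0 0.6 -33 -2 0 0 0.083; 0 0.8 -36 -2 0 0 0.083; 0 0.9 -37.4 -2 0 0 0.083; 0 0.9 -37.4 0 0 0 0.083; 0 0.9 -37.4 2 0 0 0.083; 0 0.9 -37.4 4 0 0 0.083; 0 0.9 -37.4 4 0 0 0.083; 0 0.9 -37.4 4 0 0 0.083; 0 0.9 -37.4 4 0 0 0.083"

```text
time_s: 5.57
eef_pos: [478.6, 136.1, 81.7]
ee_rot: [-0.0, 1.0, -0.027, 0.0]
force: [0.3, -0.3, -0.1]
grip_width: 0.153
grip_force: 39.1
```

```bash
python3 d.py 478 137 44 -.053; python3 - <<'E'
from seg import *
a=capture("scene");b=capture("top")
A=cv2.resize(a[170:300,195:370],(800,594));B=cv2.resize(b[145:225,200:290],(288,256),interpolation=2)
A[594-256:,800-288:]=B
cv2.imwrite("pics/p3.png",A[:,:,::-1])
E
```

```text
t 5.57 pos [478.6 136.1  81.7] yaw -0.0533 z [ 0.  0. -1.] F [ 0.3 -0.3 -0.1] w 0.153 39.1
[-0.07 -0.09  3.77] [-0. -0. -0.]
```

View pics/p3.png

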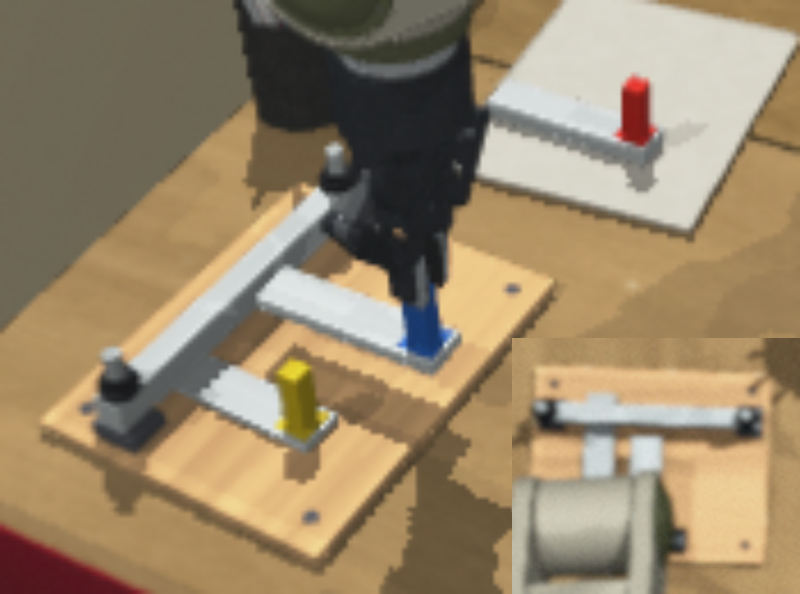

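Emit:
step_arm --commands "0 -0.4 0 1.5 0 0 0; 0 -0.4 0 3 0 0 0; 0 -0.4 0 3.4 0 0 0; 0 -0.4 0 3.6 0 0 0; 0 -0.4 0 3.7 0 0 0; 0 -0.4 0 3.7 0 0 0"

```text
time_s: 6.17
eef_pos: [474.8, 136.3, 45.4]
ee_rot: [0.0, 1.0, -0.027, 0.001]
force: [-1.1, 0.4, 2.2]
grip_width: 0.153
grip_force: 40.1
```

```bash
python3 d.py 478 137 44 -.053
```

```text
t 6.17 pos [474.8 136.3  45.4] yaw -0.0532 z [ 0.001 -0.    -1.   ] F [-1.1  0.4  2.2] w 0.153 40.1
[ 0.32 -0.09  0.14] [ 0.    -0.001 -0.   ]
```

Emit:
step_arm --commands "0 0.4 0 0 0 0 0; 0 0.8 0 0 0 0 0; 0 1.2 0 0 0 0 0; 0 1.5 0 0 0 0 0; 0 1.7 0 0 0 0 0; 0 1.9 0 0 0 0 0; 0 2.1 0 0 0 0 0; 0 2.3 0 0 0 0 0; 0 2.3 0 0 0 0 0"

```text
time_s: 6.92
eef_pos: [497.8, 135.1, 44.9]
ee_rot: [-0.0, 1.0, -0.027, 0.0]
force: [-4.4, 0.3, 6.9]
grip_width: 0.155
grip_force: 41.2
```

```bash
python3 d.py 530 134 45 -.053
```

```text
t 6.92 pos [497.8 135.1  44.9] yaw -0.0533 z [ 0.  0. -1.] F [-4.4  0.3  6.9] w 0.155 41.2
[ 3.22 -0.06 -0.01] [-0. -0. -0.]
```

Emit:
step_arm --commands "0 0.2 0 -0.03 0 0 0; 0 0.4 0 -0.03 0 0 0; 0 0.6 0 -0.03 0 0 0; 0 0.8 0 -0.03 0 0 0; 0 0.8 0 -0.03 0 0 0"

```text
time_s: 7.33
eef_pos: [499.8, 135.2, 44.7]
ee_rot: [0.0, 1.0, -0.026, -0.007]
force: [-32.3, 0.6, 28.0]
grip_width: 0.153
grip_force: 45.1
```

```bash
python3 d.py 530 134 45 -.053
```

```text
t 7.33 pos [499.8 135.2  44.7] yaw -0.0524 z [-0.015  0.    -1.   ] F [-32.3   0.6  28. ] w 0.153 45.1
[ 3.02 -0.03 -0.08] [0.001 0.015 0.001]
```

Emit:
step_arm --commands "0 -0.4 0 0 0 0 0; 0 -0.8 0 0 0 0 0; 0 -1.2 0 0 0 0 0; 0 -1.4 0 0 0 0 0; 0 -1.4 0 0 0 0 0; 0 -1.4 0 0 0 0 0"

```text
time_s: 7.83
eef_pos: [492.7, 135.4, 45.4]
ee_rot: [-0.0, 1.0, -0.027, 0.002]
force: [2.1, -0.6, 5.3]
grip_width: 0.152
grip_force: 41.5
```

```bash
python3 d.py 498 135.2 45 -.053;  python3 - <<'E'
from seg import *
a=capture("scene")
A=cv2.resize(a[190:280,210:330],(800,600),interpolation=cv2.INTER_CUBIC)
cv2.imwrite("pics/p4.png",A[:,:,::-1])
E
```

```text
t 7.83 pos [492.7 135.4  45.4] yaw -0.0534 z [ 0.003  0.    -1.   ] F [ 2.1 -0.6  5.3] w 0.152 41.5
[ 0.53 -0.01  0.04] [-0.    -0.003 -0.   ]
```

View pics/p4.png

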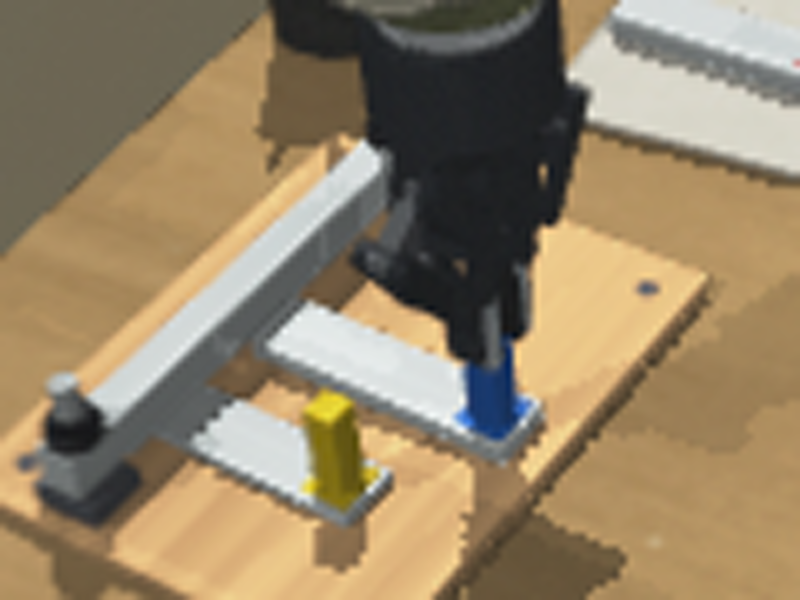

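Emit:
step_arm --commands "0.4 -0.1 0 0 0 0 0; 0.4 -0.1 0 0 0 0 0; 0.4 -0.1 0 0 0 0 0; 0.4 -0.1 0 0 0 0 0; 0 -0.1 0 0 0 0 0; 0 -0.1 0 0 0 0 0; 0 -0.1 0 0 0 0 0; 0 -0.1 0 0 0 0 0; 0 -0.1 0 0 0 0 0; 0 0.2 0 0 0 0 0; 0 0.4 0 0 0 0 0; 0 0.5 0 0 0 0 0; 0 0.6 0 0 0 0 0; 0 0.7 0 0 0 0 0; 0 0.8 0 0 0 0 0; 0 0.9 0 0 0 0 0"

```text
time_s: 9.22
eef_pos: [496.3, 135.2, 44.0]
ee_rot: [0.0, 1.0, -0.026, -0.005]
force: [-22.5, 0.3, 17.3]
grip_width: 0.159
grip_force: 42.2
```

```bash
python3 d.py 498 135.2 45 -.053
```

```text
t 9.22 pos [496.3 135.2  44. ] yaw -0.0527 z [-0.01 -0.   -1.  ] F [-22.5   0.3  17.3] w 0.159 42.2
[ 0.16 -0.01 -0.1 ] [0.001 0.01  0.   ]
```

Emit:
step_arm --commands "0 0.4 0 0 0 0 0; 0 -0.2 0 -0.05 0 0 0; 0 -0.8 0 -0.05 0 0 0; 0 -1.4 0 -0.05 0 0 0; 0 -2 0 -0.05 0 0 0; 0 -2 0 -0.1 0 0 0; 0 -2 0 -2 0 0 0; 0 -2 0 -5 0 0 0; 0 -2 0 -8 0 0 0; 0 -2 0 -8 0 0 0; 0 -2 0 -8 0 0 0"

```text
time_s: 10.13
eef_pos: [481.0, 136.0, 125.5]
ee_rot: [-0.0, 1.0, -0.027, 0.001]
force: [-0.9, -0.3, -1.4]
grip_width: 0.152
grip_force: 40.1
```

```bash
python3 d.py 478 -239 125 .03
```

```text
t 10.13 pos [481.  136.  125.5] yaw -0.0532 z [ 0.003  0.    -1.   ] F [-0.9 -0.3 -1.4] w 0.152 40.1
[ 1.69 37.47  0.04] [-0.    -0.003 -0.083]
```

Emit:
step_arm --commands "0 0 2 -1 0 0 -0.02; 0 0 5 -2 0 0 -0.04; 0 0 8.5 -2 0 0 -0.06; 0 0.2 12 -2 0 0 -0.083; 0 0.4 15.5 -2 0 0 -0.083; 0 0.6 19 -2 0 0 -0.083; 0 0.8 22.5 -2 0 0 -0.083; 0 1 26 -2 0 0 -0.083; 0 1.2 29.5 -2 0 0 -0.083; 0 1.5 33 -2 0 0 -0.083; 0 1.6 36 -2 0 0 -0.083; 0 1.7 37.5 -2 0 0 -0.083; 0 1.7 37.5 0 0 0 -0.083; 0 1.7 37.5 2 0 0 -0.083; 0 1.7 37.5 4 0 0 -0.083; 0 1.7 37.5 5.5 0 0 -0.083; 0 1.7 37.5 5.5 0 0 -0.083; 0 1.7 37.5 5.5 0 0 -0.083"

```text
time_s: 11.63
eef_pos: [477.0, -238.6, 68.6]
ee_rot: [-0.001, 1.0, 0.015, -0.001]
force: [0.2, -0.0, -0.5]
grip_width: 0.159
grip_force: 40.1
```

```bash
python3 d.py 478 -239 42 .03;  python3 - <<'E'
from seg import *
a=capture("scene");b=capture("top")
A=cv2.resize(a[120:270,200:400],(800,600));B=cv2.resize(b[145:225,200:290],(270,240),interpolation=2)
A[:240,:270]=B
cv2.imwrite("pics/p5.png",A[:,:,::-1])
E
```

```text
t 11.63 pos [ 477.  -238.6   68.6] yaw 0.0301 z [-0.002  0.002 -1.   ] F [ 0.2 -0.  -0.5] w 0.159 40.1
[0.11 0.05 2.66] [-0.002  0.002  0.   ]
```

View pics/p5.png

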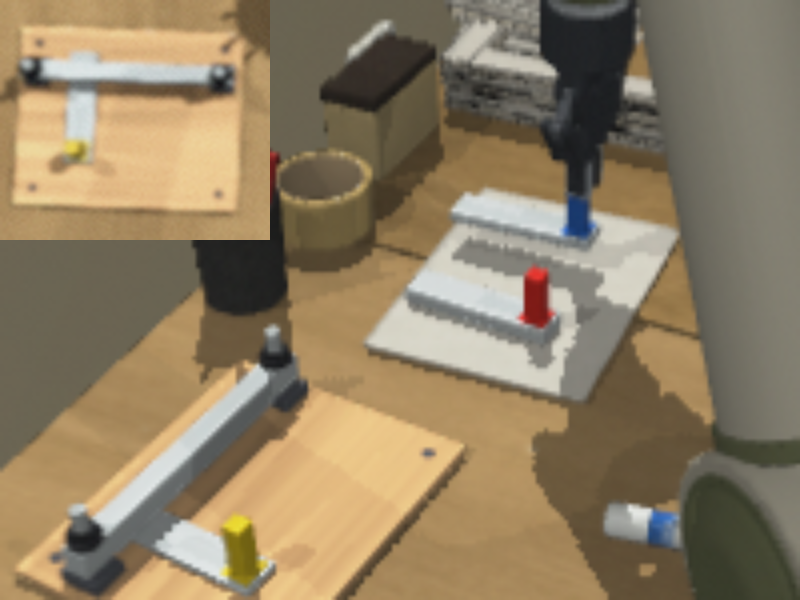

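Emit:
step_arm --commands "0 -0.2 0 1.2 0 0 0; 0 -0.2 0 2 0 0 0; 0 -0.2 0 2.4 0 0 0; 0 -0.2 0 2.5 0 0 0; 0 -0.2 0 2.6 0 0 0; 0 -0.2 0 2.6 0 0 0"

```text
time_s: 12.23
eef_pos: [475.5, -239.5, 43.7]
ee_rot: [0.0, 1.0, 0.015, 0.0]
force: [0.3, 0.5, 0.1]
grip_width: 0.157
grip_force: 40.1
```

Emit:
step_arm --commands "0 0 0 0.1 0 0 0; 0 0 0 0.15 0 0 0; 0 0 0 0.2 0 0 0; 0 0 0 0.2 0 0 0"

```text
time_s: 12.57
eef_pos: [475.4, -239.5, 41.5]
ee_rot: [0.0, 1.0, 0.015, 0.0]
force: [0.6, 0.4, -0.4]
grip_width: 0.153
grip_force: 40.3
```

Emit:
step_arm --commands "0 0 0 0.05 0 0 0; 0 0 0 0.1 0 0 0; 0 0 0 0.1 0 0 0"

```text
time_s: 12.82
eef_pos: [475.5, -239.9, 41.0]
ee_rot: [0.001, 1.0, 0.015, 0.0]
force: [-2.5, -0.7, 4.8]
grip_width: 0.154
grip_force: 41.3
```

Contact with the board; release and rise.

Emit:
step_arm --commands "0.4 0 0 0 0 0 0; 0.4 0 0 0 0 0 0; 0.4 0 0 0 0 0 0; 0.5 0 0 0 0 0 0; 0.5 0 0 -0.5 0 0 0; 0.5 0 0 -2 0 0 0; 0.5 0 0 -5 0 0 0; 0.5 0 0 -9 0 0 0; 0.5 -2 0 -13 0 0 0; 0.5 -5 4 -15 0 0 0; 0.5 -8 8 -15 0 0 0; 0.5 -11 12 -15 0 0 0; 0.5 -14 16 -15 0 0 0; 0.5 -14 16 -15 0 0 0; 0.5 -14 16 -15 0 0 0"

```text
time_s: 14.07
eef_pos: [336.6, -408.1, 190.7]
ee_rot: [0.001, 1.0, 0.012, -0.0]
force: [0.0, -0.7, 0.1]
grip_width: 0.498
grip_force: 0.0
```

```bash
python3 d.py;  python3 - <<'E'
from seg import *
a=capture("scene");b=capture("top")
pa,_=knobpx(a,"blue",(344,178));pb,_=knobpx(b,"blue",(351,208));print(tri(pa,pb))
A=cv2.resize(a[120:270,200:400],(800,600));B=cv2.resize(b[145:240,195:385],(380,190),interpolation=2)
A[:190,:380]=B
cv2.imwrite("pics/p6.png",A[:,:,::-1])
E
```

```text
t 14.07 pos [ 336.6 -408.1  190.7] yaw 0.0243 z [-0.001 -0.002 -1.   ] F [ 0.  -0.7  0.1] w 0.498 0.0
(array([ 479.2, -239.1,   34.2]), np.float64(2.552716333602045))
```

View pics/p6.png

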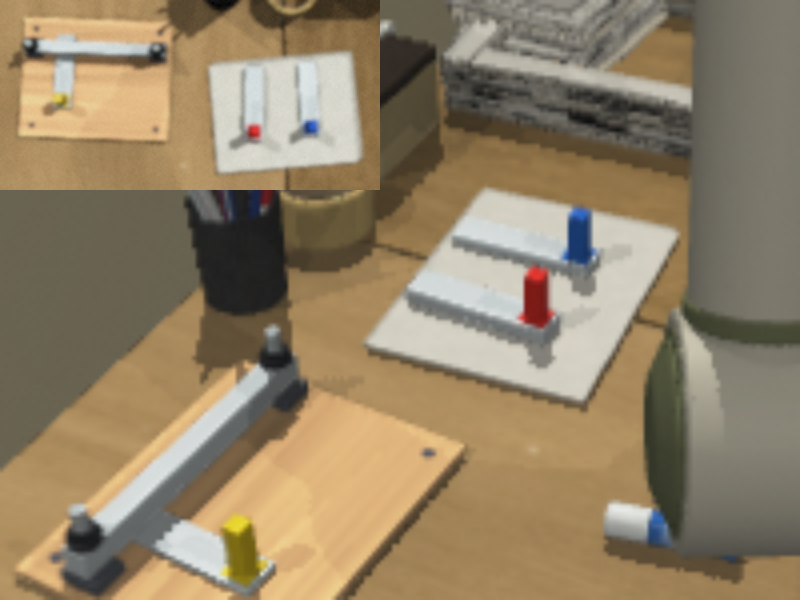

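Blue (crop 578,240) and red (537,295) both lie flat on the board, yellow is still under the bar with its nose out, and the gripper is clear.

```bash
python3 -c "
from rig import *
print(finish_job())"
```

```text
the job is handed in; nothing more can be done
None
```

The blue (10 mm) leaf bound against the bar on two tries (the second after regripping), with up to 32 N of push, so the gap is between 6 and 10 mm. I laid blue back flat on the grey board, left red there and yellow under the bar, and handed in the job at about 14 s.

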